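# Pack the sample racks for the courier

## Robot

A 6-joint arm with a two-finger parallel gripper is mounted at the origin on the work surface. World frame = base frame: x ahead of the robot, y to its left, z up, the work surface at z = 0. Lengths are in m, angles in rad, forces in N, time in s.
With the tool pointing down it reaches from about 0.375 to 0.975 m from the base axis. Payload 3.8 kg.
Tool frame: the origin (TCP) lies at the very end of the fingers, on their centre line; the grasp point (between the pads) lies 19 mm behind it; z points along the fingers, y is the line along which they close (so a half turn about z gives the same grasp; the last joint's range is limited). The gripper opens to 85 mm and grips with 20 to 120 N. Pads are 22 mm wide; open, the fingers measure 114 mm over their backs; the gripper's body (76 mm by 85 mm) begins 54 mm behind the grasp point. The pads swing forward as they close: fully open they stand 13 mm farther back than shut.
Start: joints at [-1.14, 0.264, 1.604, -0, 1.274, -0.037], TCP at [0.304, -0.602, 0.231] pointing down, gripper open.
Joint ranges: [-2.63, 2.63], [-0.94, 2.18], [0.31, 2.57], [-1.31, 4.45], [0, 2.66], [-2.55, 2.55]. Speed limits (rad/s): [2.57, 2.57, 3.14, 3.14, 3.14, 3.14].

## Interface

Orientations are given as a rotation vector (axis times angle).
In Python, from workcell import * gives the robot as it stands.
- The arm moves only by the shell command python3 -m crank 'ROWS' [OPENING] [FORCE]. ROWS is JSON, a list that holds one entry, the list of rows, each a list of 6 numbers: the shift along the tool's x, y, z in cm, then the turn, a rotation vector about the tool's x, y, z in rad. In form: [[[dx, dy, dz, ax, ay, az], ...]]. A call has 1 to 8 rows; each row shifts and turns the commanded pose from where the row before left it, along the tool's axes as they then stand; what a row does not reach is not made up. A row lasts 1/12 s, in which the tool goes at most 41.7 mm and 7.16 degrees, less where a joint would pass 70% of its speed; a pose out of reach is approached as far as the arm can. A call with a gripper value outside its range is refused whole. OPENING is the finger opening in cm, from 0 to 8.54, set as the call begins (- or left out, the last holds). The fingers move at their own pace and stop on an object; FORCE is the grip in N (left out, the last holds). Time passes only in rows, so rows that do not move let the fingers close. It gives the time, the measured TCP pose, the force, the opening and the grip force at its end, in the units of the state.
- read_state(): the state, without advancing time (a new reading comes with each control period).
- read_camera(name): name is "scene" or "side" or "wrist"; returns the picture (420x560x3 uint8, blue, green, red); there is no depth.
- camera_model(name): a dict with "camera_matrix" (3x3 intrinsics, pixels), "R" (3x3) and "t" (3): a world point X has camera coordinates R X + t. Camera axes: x right, y down, z forward; pixel columns grow to the right and rows downward; lengths in m; the calibration is good to about 2 mm. The wrist camera is an equidistant fisheye: a pixel r from the principal point sees the ray r / f radians off the axis. A picture is of the moment at which its call begins: read the wrist's pose just before it. camera_model takes no time and is no camera call; for the wrist camera it gives the pose at the moment of the call.
- finish_job(): hands the job in; it is judged then, once.
The state is a dict: "time": time; "q": joint angles; "joint_vel": joint speeds; "joint_torque": joint torques, N m; "tool_pos": TCP position; "tcp_rot": TCP orientation; "wrist_force": force on the tool from outside, world axes, zero at the start; "torque": the same for the moment, N m; "width": opening from 0.0 (shut) to 1.0 (fully open); "grip_force": force on a finger pad.
Only numpy, scipy, OpenCV 4.12 (cv2) and the standard library are available. Lean on these libraries where they do the work, as an engineer would, in place of code of your own. Each camera call takes 0.05 s, during which the arm holds its last target. There are 200 camera calls.

## Task

Pack every small sample rack for the courier: raise the lid of the blue box past the point where its folding stay locks and let it rest back on the locked stay, then set one rack into each lane, sliding it in under the yellow retaining lips until it is fully home against the coolant block. Then close the box properly: lift the lid slightly off the stay so that it stands by itself, fold the stay's knee by its red knob while the lid still stands, and lower the lid gently until it is shut. Never let the lid drop, and leave everything else on the counter as it is.

Things in the scene. Friction and masses are not known exactly. Their poses are not given: they have to be found in the camera images.
- box: Blue open courier box, fixed: 198 (x) x 284 (y) x 100 mm high, walls 6 mm, inner floor at z = 8 mm. Origin: centre of its underside; x points from its front wall (robot side) to the hinge side, y left, z up. Inside, from the front: open entry bay, x -93 to -33 mm; three lanes under yellow lips, x -33 to +23; pale coolant block, x +23 to +93, top at z = 78 mm, which stops the racks.
- entry (a point): Point on the inner floor of the entry bay, at box x = -61 mm, y = 0: where a rack for the middle lane can be set down before it is slid to +x under the lips. For the other lanes go 76 mm to either side (no dividers here). Axes as the box.
- lane0 (a point): Left lane, on the inner floor: where the centre of a rack that is fully home stands (box x = -2 mm, y = +76 mm). Axes as the box. 4 mm dividers half-way between lanes. Lips: underside 12 mm, top 16 mm above the inner floor; they leave a slot 40 mm wide (y) along the middle of each lane. One rack per lane, any lane.
- lane1 (a point): The same in the middle lane (box y = 0).
- lane2 (a point): The same in the right lane (box y = -76 mm).
- box_hinge (a point): Middle of the lid's hinge line (box x = +99 mm, z = 100 mm); the hinge runs along the box's y axis. Axes as the box.
- lid (a joint): Lid angle: 0 shut, grows as its front edge rises, end stop 1.70 rad (past upright); about 1.32 resting on the locked stay. 0.55 kg, 12 mm thick, reaches 198 mm from the hinge. The hinge is stiff (0.10 N m, damped): from about 1.42 up the lid stands where it is left; below that it falls unless held, reaching over 4 rad/s; faster than 2.8 counts as dropped.
- lid_handle (a point): Centre of the lid's handle: a black bar 18 mm thick, 36 mm long, parallel to the hinge, on a 24 mm wide stem at the middle of the lid's front edge; 228 mm from the hinge line and 6 mm towards the outer face. Its ends can be pinched from above (fingers closing along the hinge direction); it turns between the fingers as the lid swings. Turns with the lid.
- knee (a joint): Knee of the folding stay: 0 to 0.1 folded with the lid shut, 1.92 straight, 2.04 locked (past straight, at its stop). Once the lid is raised past about 1.63 rad the knee falls into the lock by itself. To fold, lift the lid to 1.5 to 1.6 rad and push the knob (about 1 N) to the box's front: at 1.60 or less the knee stays folded; farther than about 1.42 it draws the lid down and it falls.
- stay_foot (a point): Pivot of the stay's lower link on the right (-y) side of the box, 25 mm in front of and 60 mm below the hinge line. Two steel links of 77 mm; the upper one's end slides in a 7 mm slot on the lid's side edge, so the lid can rise off the locked stay. Folded at the knee, the stay does not hinder closing. Axes as the box.
- knee_knob (a point): Centre of the red knob on the stay's knee: a bar 18 mm thick and 55 mm long, parallel to the hinge, pointing out to the right (-y) of the box; its centre lies 190 mm, its inner end 162 mm, from the box's middle plane (the lid's edge is at 142 mm). It swings 77 mm about the stay foot; locked it is about 115 mm above the counter, and folding moves it about 20 mm to the box's front.
- rack0_mid (a point): Middle of sample rack 0, 42 mm above its underside. Upright, 84 mm high: foot flange 50 (x) x 56 (y) x 6 mm, white block 46 (x) x 28 (y) mm up to 56 mm, two orange-capped tubes in a row along x up to 84 mm. Grip the block across its 28 mm (y). It enters a lane with its x along the box's x, either way round: flange under the lips, block through the slot. 0.13 kg. May be absent.
- rack1_mid (a point): The same of sample rack 1.
- rack2_mid (a point): The same of sample rack 2.
- bandage_box: White carton 45 x 85 x 110 mm; bystander. Origin under its centre.
- swab_box: Small white carton 90 x 60 x 35 mm; bystander.
- tape_roll: White tape roll, 68 mm across, 25 mm high, lying flat; bystander.
- tube_holder0: Blue needle holder, about 90 mm long, 22 mm high; bystander.
- tube_holder1: Another blue needle holder; bystander.
- cup_stack: Stack of white cups, 72 mm across, 125 mm high; bystander.
- sanitiser: Clear bottle, 54 mm across, 150 mm high; bystander.

How it is judged:
On the way, in this order (a step that is already met when the one before it is completed fails the run):
1. the lid rests on its locked stay (value of joint lid between 1.24 and 1.37 rad and value of joint knee above 1.96 rad), for 0.3 s.
2. every rack is fully home under the lips while the lid rests on its locked stay (x of rack0_mid in the frame of box between -0.01 and 0.005 m and z of each of rack0_mid, rack1_mid, rack2_mid in the frame of box below 0.056 m and y of rack0_mid in the frame of box between -0.09 and 0.09 m and angle between each of rack0_mid, rack1_mid, rack2_mid's own z axis and vertical below 0.12 rad and x of rack1_mid in the frame of box between -0.01 and 0.005 m and y of rack1_mid in the frame of box between -0.09 and 0.09 m and x of rack2_mid in the frame of box between -0.01 and 0.005 m and y of rack2_mid in the frame of box between -0.09 and 0.09 m and value of joint lid between 1.24 and 1.41 rad and value of joint knee above 1.96 rad), for 0.3 s.
3. the lid is lifted slightly off the stay (value of joint lid above 1.43 rad), for 0.2 s.
4. the knee is folded while the lid is still up (value of joint knee below 1.63 rad and value of joint lid above 1.2 rad), for 0.3 s.
At the end, for the whole second after the job is handed in: Every rack present stands upright in a lane under the lips with its centre within 8 mm of fully home, the lid is shut (below 0.04 rad) with its stay folded (knee below 0.5 rad), and everything is at rest (x of rack0_mid in the frame of box between -0.01 and 0.005 m and z of each of rack0_mid, rack1_mid, rack2_mid in the frame of box below 0.056 m and y of rack0_mid in the frame of box between -0.09 and 0.09 m and angle between each of rack0_mid, rack1_mid, rack2_mid's own z axis and vertical below 0.12 rad and x of rack1_mid in the frame of box between -0.01 and 0.005 m and y of rack1_mid in the frame of box between -0.09 and 0.09 m and x of rack2_mid in the frame of box between -0.01 and 0.005 m and y of rack2_mid in the frame of box between -0.09 and 0.09 m and value of joint lid below 0.04 rad and value of joint knee below 0.5 rad and velocity of joint lid above -0.05 rad/s and linear speed of each of rack0, rack1, rack2 below 0.02 m/s); the robot touches nothing.
It fails at once if the lid is let drop (it falls faster than 2.8 rad/s) (velocity of joint lid below -2.8 rad/s).
It fails at once if a bystander is moved by more than 5 cm (distance of any of bandage_box, swab_box, tape_roll, tube_holder0, tube_holder1, cup_stack, sanitiser from where it was at the start of the episode above 0.05 m).
Of rack0, rack1, rack2 only 2 to 3 are there at a start; the rules pass over those that are not, and their reading is None.
At some moment in a run one of rack0, rack1, rack2 may be knocked a few centimetres aside while the robot is not near it.
It also fails if it takes over 210 s, if anything falls off the work surface, if the arm or the gripper's body presses on something with over 40 N, if the wrist force passes 120 N, or if a joint passes its speed limit or range.

## Working session

There is one attempt and no reset: what is moved stays moved. The work goes in short steps, Python scripts to look and compute and a shell command to move; the robot and the scene stay as the last step left them, time stands still between calls to the robot, and variables do not carry over. Pictures are saved under pics/ and viewed, at most 14 in all, crops included, and the job is handed in when it is done.

```bash
mkdir -p pics; ls
python3 - <<'E'
from workcell import *
import cv2
for n in("scene","side"):
    cv2.imwrite(f"pics/{n}0.png",read_camera(n))
    m=camera_model(n);print(n,m)
s=read_state();print(s)
E
```

```text
pics
scene {'camera_matrix': array([[512.37657178,   0.        , 281.40776347],
       [  0.        , 512.37657178, 204.06054365],
       [  0.        ,   0.        ,   1.        ]]), 'R': array([[ 0.39066549,  0.92043451, -0.01344569],
       [ 0.79966167, -0.34656801, -0.49033848],
       [-0.4559843 ,  0.18080632, -0.87142836]]), 't': array([-0.21404484, -0.38111724,  1.99528947])}
side {'camera_matrix': array([[491.80977808,   0.        , 281.13119086],
       [  0.        , 491.80977808, 210.09767518],
       [  0.        ,   0.        ,   1.        ]]), 'R': array([[-0.3243125 , -0.94579735,  0.01699309],
       [-0.52765505,  0.16596407, -0.83308828],
       [ 0.78511245, -0.27914744, -0.55287897]]), 't': array([0.18553629, 0.35854407, 0.99041654])}
{'time': 0.1, 'q': array([-1.13990810e+00,  2.64726194e-01,  1.60526808e+00,  3.63314811e-06,
        1.27374267e+00, -3.68980216e-02]), 'joint_vel': array([-7.28110745e-04, -9.00200829e-04, -2.99169719e-03, -1.35824272e-03,
        2.97090781e-03,  9.77751945e-05]), 'joint_torque': array([-8.59413421e-05, -5.16709507e+01, -3.68591201e+01, -9.20517346e-05,
        6.21180530e-03,  7.72652470e-06]), 'tool_pos': array([ 0.30407726, -0.60185574,  0.23003741]), 'tcp_rot': array([-3.05400582e+00, -7.27626423e-01,  6.53456509e-04]), 'wrist_force': array([-0.61659877,  0.39609589,  0.46126189]), 'torque': array([-0.02331617, -0.01846122, -0.01474374]), 'grip_force': 0.0, 'width': 0.9973194938123265}
```

View pics/scene0.png

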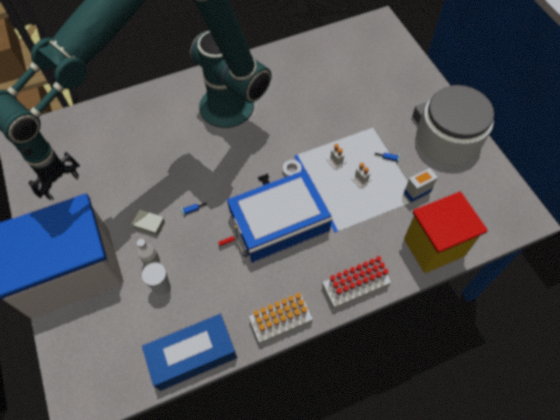

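View pics/side0.png

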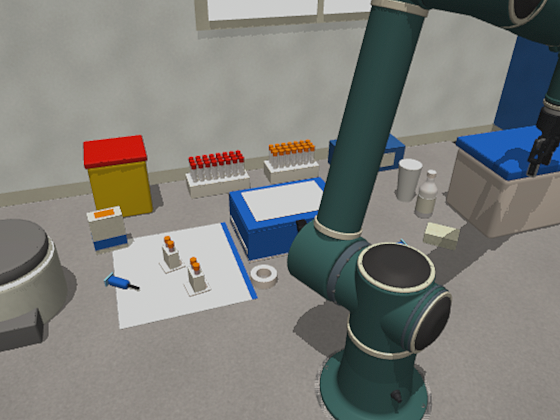

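The scene shows the box (white lid panel at ~(282,208), black handle (264,180), red knob (228,240)). Two racks stand at (337,153) and (362,172) on the mat, and the tape roll is at (292,168). The side view confirms that only two racks are there.

```bash
cat > h.py <<'E'
from workcell import *
import cv2, numpy as np
from scipy.spatial.transform import Rotation as Ro
def ray(n,uv,m=None):
    m=m or camera_model(n);K=m["camera_matrix"];R=np.array(m["R"]);t=np.array(m["t"])
    d=np.array([(uv[0]-K[0,2])/K[0,0],(uv[1]-K[1,2])/K[1,1],1.])
    if n=="wrist":
        r=np.hypot(d[0],d[1])+1e-12; d=np.array([d[0]/r*np.sin(r),d[1]/r*np.sin(r),np.cos(r)])
    return -R.T@t, R.T@d
def plane(n,uv,z,m=None):
    c,d=ray(n,uv,m); return c+d*(z-c[2])/d[2]
def cross(n1,uv1,n2,uv2):
    a,d=ray(n1,uv1);b,e=ray(n2,uv2)
    s=np.linalg.lstsq(np.c_[d,-e],b-a,rcond=None)[0]
    p,q=a+d*s[0],b+e*s[1]; return (p+q)/2,np.linalg.norm(p-q)
def blobs(img,lo,hi,box=None,amin=6):
    h=cv2.cvtColor(img,cv2.COLOR_BGR2HSV); k=cv2.inRange(h,np.array(lo),np.array(hi))
    if box: z=np.zeros_like(k);x0,y0,x1,y1=box;z[y0:y1,x0:x1]=k[y0:y1,x0:x1];k=z
    n,l,s,c=cv2.connectedComponentsWithStats(k)
    return [(c[i].round(1),s[i][4]) for i in range(1,n) if s[i][4]>=amin],k,l
def go(target,yaw=None,rv=None):
    "tool-frame shift cm and turn from the present pose to a world target"
    s=read_state();R=Ro.from_rotvec(s["tcp_rot"])
    print("shift cm",(R.inv().apply(np.array(target)-s["tool_pos"])*100).round(2))
    if yaw is not None:
        # tool down, tool y axis along world direction yaw (mod pi)
        best=None
        for k in(0,np.pi):
            y=np.array([np.cos(yaw+k),np.sin(yaw+k),0]);zz=np.array([0,0,-1.]);x=np.cross(y,zz)
            d=(R.inv()*Ro.from_matrix(np.c_[x,y,zz])).as_rotvec()
            if best is None or np.linalg.norm(d)<np.linalg.norm(best):best=d
        print("turn",best.round(3))
E
python3 - <<'E'
from h import *
S=cv2.imread("pics/scene0.png");D=cv2.imread("pics/side0.png")
g,k,l=blobs(S,(100,120,60),(125,255,255),(215,160,345,265),200)
print("blue",g)
# white panel on lid
g,k,l=blobs(S,(0,0,165),(179,60,255),(235,175,325,240),300);print("panel",g)
for c,a in g:
    i=l[int(c[1]),int(c[0])];cn=max(cv2.findContours((l==i).astype(np.uint8),0,1)[0],key=cv2.contourArea)
    P=np.array([plane("scene",p[0],.112)[:2] for p in cn],np.float32);print(cv2.minAreaRect(P),cv2.boxPoints(cv2.minAreaRect(P)))
print("black",[(c,a,plane("scene",c,.11).round(3)) for c,a in blobs(S,(0,0,0),(179,255,40),(250,168,280,192))[0]])
print("red",[(c,a,plane("scene",c,.06).round(3)) for c,a in blobs(S,(0,150,80),(6,255,255),(210,225,245,255))[0]])
print("orS",[(c,a,plane("scene",c,.08).round(3)) for c,a in blobs(S,(5,130,120),(18,255,255),(320,140,380,185),3)[0]])
print("orD",[(c,a,plane("side",c,.08).round(3)) for c,a in blobs(D,(5,130,120),(18,255,255),(155,230,210,280),3)[0]])
o=np.hstack([cv2.resize(S[140:270,205:385],None,fx=4,fy=4,interpolation=cv2.INTER_CUBIC)])
cv2.imwrite("pics/c0.png",o)
E
```

```text
blue [(array([275.9, 210.1]), np.int32(1682)), (array([292.2, 240.8]), np.int32(684))]
panel [(array([278.1, 207.7]), np.int32(2794))]
((0.5523501038551331, -0.010941199958324432), (0.14741145074367523, 0.22280876338481903), 0.7663701176643372) [[ 0.47716093  0.09946737]
 [ 0.48014104 -0.12332145]
 [ 0.6275393  -0.12134977]
 [ 0.62455916  0.10143905]]
black [(array([263.7, 178.7]), np.int32(38), array([ 0.433, -0.013,  0.11 ]))]
red [(array([226.2, 240.6]), np.int32(62), array([ 0.573, -0.202,  0.06 ]))]
orS [(array([337.9, 148.4]), np.int32(22), array([0.402, 0.278, 0.08 ])), (array([361.3, 165.1]), np.int32(9), array([0.497, 0.32 , 0.08 ])), (array([365.9, 169.1]), np.int32(8), array([0.518, 0.327, 0.08 ]))]
orD [(array([168.6, 241.7]), np.int32(70), array([0.504, 0.327, 0.08 ])), (array([194.2, 263.4]), np.int32(80), array([0.399, 0.281, 0.08 ]))]
```

View pics/c0.png

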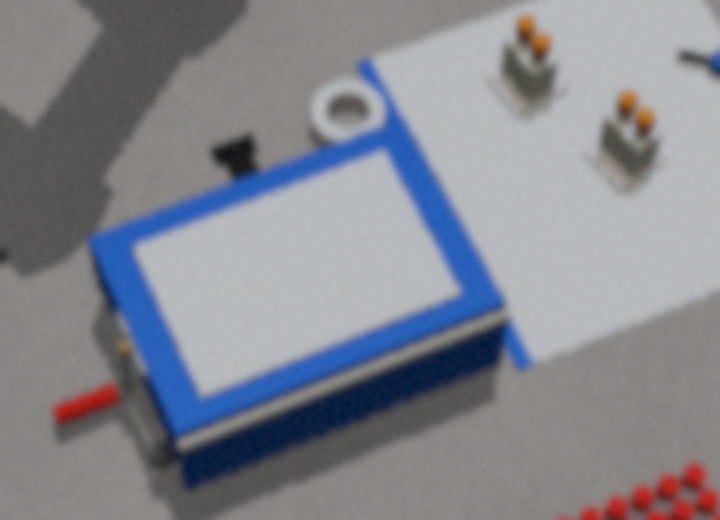

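Two racks are present; the box is at about (0.552, -0.012) with yaw 0.013. I'll work out the move to above the handle.

Run:
```python
from h import *
print("lid corners",[plane("scene",p,.112)[:2].round(3) for p in((228.7,200),(331.5,217.5),(250,250))])
print("tape",plane("scene",(292,168),.025),"capsA",[plane("scene",(205+a/4,140+b/4),.08).round(3) for a,b in((527,27),(541,44),(628,103),(646,120))])
go([.423,-.014,.28],np.pi/2+.013)
```

```text
lid corners [array([ 0.465, -0.148]), array([0.654, 0.129]), array([ 0.657, -0.149])]
tape [0.38040391 0.11234054 0.025     ] capsA [array([0.395, 0.277, 0.08 ]), array([0.416, 0.28 , 0.08 ]), array([0.501, 0.321, 0.08 ]), array([0.522, 0.327, 0.08 ])]
shift cm [ 37.12 -47.12  -4.89]
turn [-0.002  0.     0.455]
```

```bash
R='[1.86,-2.36,-0.25,0,0,0]'; python3 -m crank '[[[1.86,-2.36,-0.3,0,0,0],[1.86,-2.36,-0.3,0,0,0],[1.86,-2.36,-0.3,0,0,0],[1.86,-2.36,-0.3,0,0,0],[1.86,-2.36,-0.3,0,0,0],[1.86,-2.36,-0.3,0,0,0],[1.86,-2.36,-0.3,0,0,0],[1.86,-2.36,-0.3,0,0,0]]]' 8.5 40
python3 -m crank '[[[1.86,-2.36,-0.3,0,0,0],[1.86,-2.36,-0.3,0,0,0],[1.86,-2.36,-0.3,0,0,0],[1.86,-2.36,-0.3,0,0,0],[1.86,-2.36,-0.3,0,0,0],[1.86,-2.36,-0.3,0,0,0],[1.86,-2.36,-0.3,0,0,0],[1.86,-2.36,-0.3,0,0,0]]]'
python3 -m crank '[[[1.86,-2.36,0,0,0,0],[1.86,-2.36,0,0,0,0],[1.86,-2.36,0,0,0,0],[1.86,-2.36,0,0,0,0],[0,0,0,0,0,0.114],[0,0,0,0,0,0.114],[0,0,0,0,0,0.114],[0,0,0,0,0,0.113]]]'
python3 -m crank '[[[0,0,0,0,0,0],[0,0,0,0,0,0],[0,0,0,0,0,0]]]'
python3 - <<'E'
from h import *
go([.423,-.014,.28],np.pi/2+.013)
m=camera_model("wrist");print(m)
cv2.imwrite("pics/w0.png",read_camera("wrist"))
E
```

```text
time: 0.77
tool_pos: [0.3518, -0.3652, 0.2549]
tcp_rot: [-3.055, -0.728, 0.001]
wrist_force: [1.2, 0.6, 0.1]
width: 0.993
grip_force: 0.0
time: 1.43
tool_pos: [0.3994, -0.1297, 0.2791]
tcp_rot: [-3.056, -0.728, 0.0]
wrist_force: [1.0, 0.9, -0.3]
width: 0.996
grip_force: 0.0
time: 2.1
tool_pos: [0.4232, -0.0129, 0.2788]
tcp_rot: [-3.142, -0.013, 0.001]
wrist_force: [0.5, 0.1, 0.1]
width: 1.001
grip_force: 0.0
time: 2.35
tool_pos: [0.4234, -0.0135, 0.2791]
tcp_rot: [-3.141, -0.024, 0.001]
wrist_force: [-0.2, -0.1, -0.1]
width: 0.994
grip_force: 0.0
shift cm [-0.04  0.05 -0.09]
turn [-0.     0.     0.002]
{'camera_matrix': array([[325.1922621 ,   0.        , 276.37418579],
       [  0.        , 325.1922621 , 210.4950239 ],
       [  0.        ,   0.        ,   1.        ]]), 'R': array([[ 1.62650645e-02, -9.99867669e-01, -3.03344716e-04],
       [-9.64142218e-01, -1.57642828e-02,  2.64917478e-01],
       [-2.64887203e-01, -4.01643241e-03, -9.64271040e-01]]), 't': array([-0.02055518,  0.36184327,  0.53531604])}
```

View pics/w0.png

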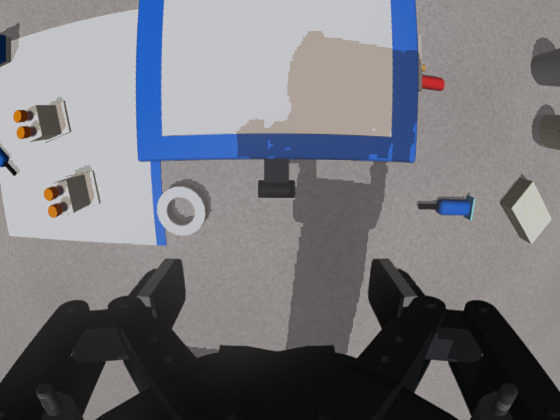

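The wrist view shows the handle bar centred at (276.5,188), the lid's front corners at (137,160) and (415,162), and both racks at the left with clear caps and flanges.

Run:
```python
from h import *
h=plane("wrist",(276.5,188),.108);print("handle",h)
for p in((137,160),(415,162)):print("edge",plane("wrist",p,.106).round(4))
I=cv2.imread("pics/w0.png")
for b in((0,80,80,240),(400,60,450,100)):
  for lo,hi in(((5,130,90),(18,255,255)),((0,150,80),(4,255,255))):
    print([(c,a,plane("wrist",c,.08).round(4)) for c,a in blobs(I,lo,hi,b,20)[0]])
# flange far/near corners seen
for p in((67,101),(70,134),(94,170),(99,206)):print("flange",plane("wrist",p,.006).round(4))
go([h[0],h[1],.088],np.pi/2+.013)
```

```text
handle [ 0.42810131 -0.01379209  0.108     ]
edge [0.4564 0.1305 0.106 ]
edge [ 0.4588 -0.1562  0.106 ]
[(array([ 17.4, 115.9]), np.int32(80), array([0.5209, 0.3275, 0.08  ])), (array([ 20.5, 132.2]), np.int32(81), array([0.4986, 0.3224, 0.08  ])), (array([ 48.3, 194. ]), np.int32(91), array([0.415 , 0.2798, 0.08  ])), (array([ 52.6, 211. ]), np.int32(90), array([0.3923, 0.2763, 0.08  ]))]
[]
[]
[(array([432.7,  82.7]), np.int32(215), array([ 0.5477, -0.1857,  0.08  ]))]
flange [0.5374 0.2922 0.006 ]
flange [0.4881 0.2881 0.006 ]
flange [0.4334 0.248  0.006 ]
flange [0.38   0.2454 0.006 ]
shift cm [ 0.47  0.04 19.11]
turn [-0.     0.     0.002]
```

```bash
python3 -m crank '[[[0.2,0,2.4,0,0,0],[0.2,0,2.4,0,0,0],[0.1,0,2.4,0,0,0],[0,0,2.4,0,0,0],[0,0,2.4,0,0,0],[0,0,2.4,0,0,0],[0,0,2.4,0,0,0],[0,0,2.3,0,0,0]]]'
python3 -m crank '[[[0,0,0,0,0,0],[0,0,0,0,0,0],[0,0,0,0,0,0],[0,0,0,0,0,0],[0,0,0,0,0,0],[0,0,0,0,0,0],[0,0,0,0,0,0],[0,0,0,0,0,0]]]' 2 35
python3 -m crank '[[[0,0,0,0,0,0],[0,0,0,0,0,0],[0,0,0,0,0,0],[0,0,0,0,0,0]]]'
```

```text
time: 3.07
tool_pos: [0.4284, -0.0135, 0.0871]
tcp_rot: [-3.141, -0.022, -0.0]
wrist_force: [1.0, 0.2, -0.6]
width: 0.996
grip_force: 0.0
time: 3.73
tool_pos: [0.4303, -0.0131, 0.0904]
tcp_rot: [-3.141, -0.02, -0.006]
wrist_force: [-1.1, 1.9, 6.2]
width: 0.414
grip_force: 36.1
time: 4.07
tool_pos: [0.4303, -0.0131, 0.0904]
tcp_rot: [-3.141, -0.02, -0.006]
wrist_force: [-1.4, 2.4, 6.5]
width: 0.415
grip_force: 36.1
```

Run:
```python
import numpy as np
def t(a):
    a=np.array(a);x=-22.8*np.cos(a)+.6*np.sin(a);z=22.8*np.sin(a)+.6*np.cos(a)
    print([f"[{u:.2f},0,{-v:.2f},0,0,0]" for u,v in zip(np.diff(x),np.diff(z))])
t(np.linspace(0,1.66,25))
t(np.linspace(1.66,1.30,9))
```

```text
['[0.10,0,-1.57,0,0,0]', '[0.20,0,-1.56,0,0,0]', '[0.31,0,-1.55,0,0,0]', '[0.42,0,-1.52,0,0,0]', '[0.52,0,-1.49,0,0,0]', '[0.62,0,-1.45,0,0,0]', '[0.72,0,-1.40,0,0,0]', '[0.82,0,-1.35,0,0,0]', '[0.91,0,-1.29,0,0,0]', '[1.00,0,-1.22,0,0,0]', '[1.08,0,-1.15,0,0,0]', '[1.16,0,-1.07,0,0,0]', '[1.23,0,-0.99,0,0,0]', '[1.29,0,-0.90,0,0,0]', '[1.35,0,-0.81,0,0,0]', '[1.40,0,-0.72,0,0,0]', '[1.45,0,-0.62,0,0,0]', '[1.49,0,-0.52,0,0,0]', '[1.52,0,-0.41,0,0,0]', '[1.55,0,-0.31,0,0,0]', '[1.56,0,-0.20,0,0,0]', '[1.57,0,-0.09,0,0,0]', '[1.58,0,0.02,0,0,0]', '[1.57,0,0.13,0,0,0]']
['[-1.02,0,-0.10,0,0,0]', '[-1.03,0,-0.05,0,0,0]', '[-1.03,0,-0.00,0,0,0]', '[-1.03,0,0.04,0,0,0]', '[-1.02,0,0.09,0,0,0]', '[-1.02,0,0.14,0,0,0]', '[-1.01,0,0.18,0,0,0]', '[-1.00,0,0.23,0,0,0]']
```

```bash
python3 -m crank '[[[0.10,0,-1.57,0,0,0],[0.20,0,-1.56,0,0,0],[0.31,0,-1.55,0,0,0],[0.42,0,-1.52,0,0,0],[0.52,0,-1.49,0,0,0],[0.62,0,-1.45,0,0,0],[0.72,0,-1.40,0,0,0],[0.82,0,-1.35,0,0,0]]]'
python3 -m crank '[[[0.91,0,-1.29,0,0,0],[1.00,0,-1.22,0,0,0],[1.08,0,-1.15,0,0,0],[1.16,0,-1.07,0,0,0],[1.23,0,-0.99,0,0,0],[1.29,0,-0.90,0,0,0],[1.35,0,-0.81,0,0,0],[1.40,0,-0.72,0,0,0]]]'
python3 - <<'E'
from h import *
cv2.imwrite("pics/s1.png",read_camera("scene")[100:280,170:410].repeat(3,0).repeat(3,1))
E
```

```text
time: 4.73
tool_pos: [0.4654, -0.0127, 0.2073]
tcp_rot: [-3.141, -0.02, 0.001]
wrist_force: [2.2, 1.7, -7.2]
width: 0.415
grip_force: 35.6
time: 5.4
tool_pos: [0.5589, -0.0116, 0.2886]
tcp_rot: [3.142, 0.021, -0.005]
wrist_force: [-2.2, 0.4, -4.2]
width: 0.416
grip_force: 35.3
```

View pics/s1.png

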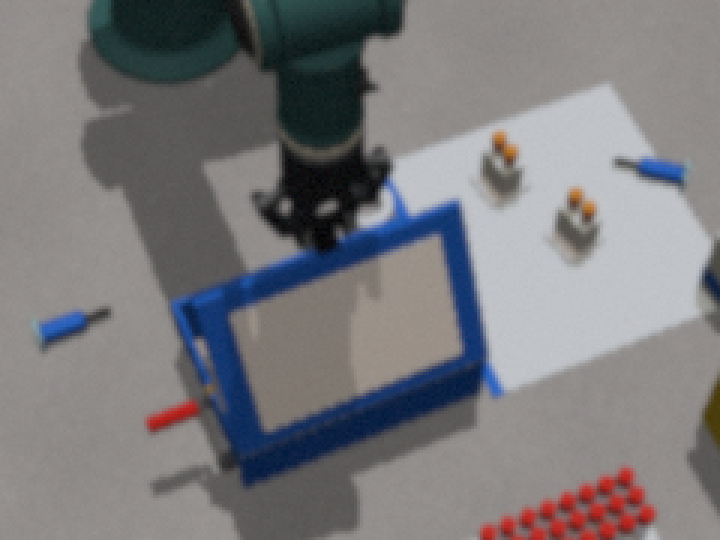

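The lid is rising with the gripper and the grasp holds. Continuing past the lock, then back onto the stay.

```bash
python3 -m crank '[[[1.45,0,-0.62,0,0,0],[1.49,0,-0.52,0,0,0],[1.52,0,-0.41,0,0,0],[1.55,0,-0.31,0,0,0],[1.56,0,-0.20,0,0,0],[1.57,0,-0.09,0,0,0],[1.58,0,0.02,0,0,0],[1.57,0,0.13,0,0,0]]]'
python3 -m crank '[[[0.3,0,0.03,0,0,0],[0,0,0,0,0,0],[0,0,0,0,0,0],[0,0,0,0,0,0],[0,0,0,0,0,0],[0,0,0,0,0,0]]]'
python3 - <<'E'
from h import *
for i,n in enumerate(("scene","side")):
    I=read_camera(n);cv2.imwrite(f"pics/k{i}.png",I)
    b=(200,200,260,260) if n=="scene" else (330,150,420,260)
    print(n,[(c,a,plane(n,c,.115).round(3)) for c,a in blobs(I,(0,150,60),(6,255,255),b)[0]])
E
```

```text
time: 6.12
tool_pos: [0.6826, -0.0102, 0.3092]
tcp_rot: [3.141, 0.02, -0.001]
wrist_force: [-1.1, -0.1, 0.7]
width: 0.411
grip_force: 36.0
time: 6.62
tool_pos: [0.6851, -0.0102, 0.3088]
tcp_rot: [3.141, 0.02, 0.0]
wrist_force: [-1.3, 0.7, 1.2]
width: 0.411
grip_force: 36.0
scene [(array([234.2, 253.2]), np.int32(70), array([ 0.649, -0.198,  0.115]))]
side [(array([339.3, 172. ]), np.int32(34), array([ 0.651, -0.212,  0.115]))]
```

```bash
python3 -m crank '[[[-1.0,0,-0.11,0,0,0],[-1.02,0,-0.05,0,0,0],[-1.03,0,0,0,0,0],[-1.03,0,0.04,0,0,0],[-1.02,0,0.09,0,0,0],[-1.02,0,0.14,0,0,0],[-1.01,0,0.18,0,0,0],[-0.6,0,0.16,0,0,0]]]'
python3 -m crank '[[[0,0,0,0,0,0],[0,0,0,0,0,0],[0,0,0,0,0,0],[0,0,0,0,0,0]]]'
python3 - <<'E'
from h import *
I=read_camera("scene")
print([(c,a,plane("scene",c,.115).round(3)) for c,a in blobs(I,(0,150,60),(6,255,255),(200,200,260,260))[0]])
E
```

```text
time: 7.38
tool_pos: [0.6075, -0.011, 0.3048]
tcp_rot: [-3.141, -0.02, -0.003]
wrist_force: [3.4, 1.2, 4.1]
width: 0.411
grip_force: 37.6
time: 7.72
tool_pos: [0.6091, -0.011, 0.3051]
tcp_rot: [-3.141, -0.02, -0.002]
wrist_force: [-0.0, 1.0, 6.9]
width: 0.411
grip_force: 37.8
[(array([232.3, 248.6]), np.int32(70), array([ 0.632, -0.198,  0.115]))]
```

The stay is locked: the knob is about where geometry puts it, and the lid pushes up on the tool at 1.33 rad. Release and go look at the racks.

```bash
python3 -m crank '[[[0,0,0,0,0,0],[0,0,0,0,0,0],[0,0,0,0,0,0],[0,0,0,0,0,0],[0,0,-1.5,0,0,0],[0,0,-2.5,0,0,0],[0,0,-2.5,0,0,0],[0,0,-2.5,0,0,0]]]' 8.5
python3 -m crank '[[[-2.8,-2.7,0,0,0,0],[-2.8,-2.7,0,0,0,0],[-2.8,-2.7,0,0,0,0],[-2.8,-2.7,0,0,0,0],[-2.8,-2.7,0,0,0,0],[-2.8,-2.7,0,0,0,0],[-1.5,-3.5,0,0,0,0],[-1,-3.5,1,0,0,0]]]'
python3 -m crank '[[[0,-3.4,2,0,0,0],[0,-3.2,2.5,0,0,0],[0,0,3.5,0,0,0],[0,0,3.5,0,0,0],[0,0,2,0,0,0],[0,0,0,0,0,0],[0,0,0,0,0,0],[0,0,0,0,0,0]]]'
python3 - <<'E'
from h import *
I=read_camera("wrist");cv2.imwrite("pics/w1.png",I)
print([(c,a,plane("wrist",c,.08).round(4)) for c,a in blobs(I,(5,130,90),(18,255,255),None,20)[0]])
I=read_camera("scene");print([(c,a,plane("scene",c,.115).round(3)) for c,a in blobs(I,(0,150,60),(6,255,255),(200,200,260,260))[0]])
E
```

```text
time: 8.43
tool_pos: [0.6079, -0.0112, 0.3938]
tcp_rot: [-3.142, -0.02, 0.004]
wrist_force: [0.4, 0.3, -0.2]
width: 0.999
grip_force: 0.0
time: 9.1
tool_pos: [0.4112, 0.2195, 0.3862]
tcp_rot: [-3.14, -0.019, -0.006]
wrist_force: [1.2, 0.2, 0.6]
width: 0.999
grip_force: 0.0
time: 9.77
tool_pos: [0.4125, 0.2848, 0.2505]
tcp_rot: [-3.141, -0.02, -0.003]
wrist_force: [-0.0, 0.2, 0.8]
width: 0.996
grip_force: 0.0
[(array([234.1,  81.8]), np.int32(226), array([0.5215, 0.3267, 0.08  ])), (array([239.3, 104.6]), np.int32(220), array([0.4992, 0.3215, 0.08  ])), (array([282.4, 190.7]), np.int32(207), array([0.4156, 0.2792, 0.08  ])), (array([285.1, 213.2]), np.int32(193), array([0.3927, 0.2761, 0.08  ]))]
[(array([232.2, 248.8]), np.int32(69), array([ 0.633, -0.198,  0.115]))]
```

View pics/w1.png

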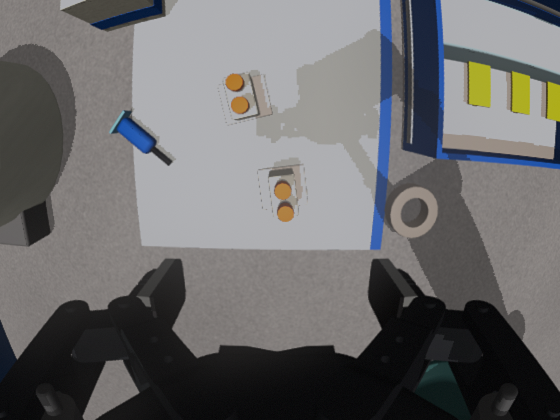

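The view shows rack B's caps at (234,82)/(239,105) and rack A's at (282,191)/(285,213). It matches the earlier measurement, so I'll fetch A.

Run:
```python
from h import *
go([.404,.278,.026],np.pi/2+.135)
```

```text
shift cm [-1.    0.74 22.55]
turn [-0.002 -0.004 -0.123]
```

```bash
python3 -m crank '[[[-1.0,0.74,2,0,0,0],[0,0,2.5,0,0,-0.06],[0,0,3,0,0,-0.06],[0,0,3,0,0,0],[0,0,3,0,0,0],[0,0,3,0,0,0],[0,0,3,0,0,0],[0,0,3,0,0,0]]]'
python3 -m crank '[[[0,0,0,0,0,0],[0,0,0,0,0,0],[0,0,0,0,0,0],[0,0,0,0,0,0],[0,0,0,0,0,0],[0,0,0,0,0,0],[0,0,0,0,0,0],[0,0,0,0,0,0]]]' 1.5 30
python3 -m crank '[[[0,0,0,0,0,0],[0,0,-1,0,0,0],[0,0,-3,0,0,0],[0,0,-3,0,0,0],[0,0,-3,0,0,0],[0,0,-3,0,0,0],[0,0,-3,0,0,0],[0,0,-1,0,0,0]]]'
python3 - <<'E'
from h import *
go([.4955,-.0125,.195],np.pi/2+.010)
I=read_camera("wrist");cv2.imwrite("pics/w2.png",I)
print([(c,a) for c,a in blobs(I,(5,130,90),(18,255,255),None,20)[0]])
E
```

```text
time: 10.53
tool_pos: [0.404, 0.278, 0.0249]
tcp_rot: [-3.132, -0.208, -0.007]
wrist_force: [1.2, 0.0, -0.2]
width: 0.996
grip_force: 0.0
time: 11.2
tool_pos: [0.4041, 0.2783, 0.0267]
tcp_rot: [-3.132, -0.208, -0.008]
wrist_force: [-0.1, 1.0, 7.7]
width: 0.321
grip_force: 31.1
time: 11.87
tool_pos: [0.404, 0.2783, 0.1999]
tcp_rot: [-3.131, -0.208, -0.012]
wrist_force: [0.9, -0.6, -0.7]
width: 0.321
grip_force: 30.2
shift cm [ 5.22 30.04  0.42]
turn [-0.004 -0.008  0.123]
[(array([236.5,  59.2]), np.int32(328)), (array([239.4,  86.3]), np.int32(325)), (array([276.7, 305.5]), np.int32(2336)), (array([276.7, 349. ]), np.int32(33))]
```

View pics/w2.png

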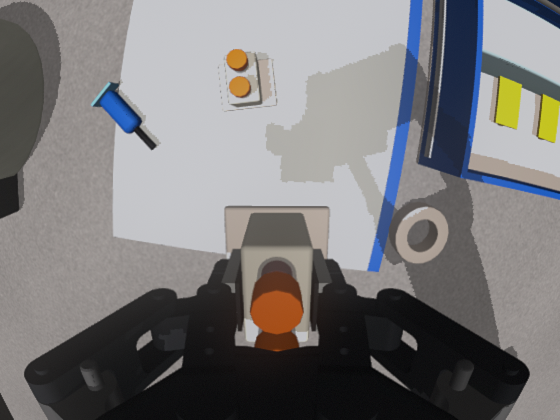

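The rack is held square between the pads at (277,270). Carry it to the middle lane's entry.

```bash
python3 -m crank '[[[0.5,3,0,0,0,0],[0.5,3,0,0,0,0],[0.5,3,0,0,0,0],[0.5,3,0,0,0,0],[0.5,3,0,0,0,0],[0.5,3,0,0,0,0],[0.5,3,0,0,0,0],[0.5,3,0,0,0,0]]]'
python3 -m crank '[[[0.6,3,0.4,0,0,0],[0.6,3.04,0,0,0,0],[0,0,0,0,0,0.061],[0,0,0,0,0,0.062],[0,0,0,0,0,0],[0,0,0,0,0,0],[0,0,0,0,0,0]]]'
python3 - <<'E'
from h import *
go([.4955,-.0125,.034],np.pi/2+.010)
m=camera_model("wrist");np.save("m3.npy",m,allow_pickle=True)
I=read_camera("wrist");cv2.imwrite("pics/w3.png",I)
for c,a in blobs(I,(22,150,90),(35,255,255),None,60)[0]:print(c,a,plane("wrist",c,.024,m).round(4))
E
```

```text
time: 12.58
tool_pos: [0.4719, 0.0428, 0.1919]
tcp_rot: [-3.135, -0.208, 0.005]
wrist_force: [0.1, 0.2, -2.0]
width: 0.32
grip_force: 30.3
time: 13.17
tool_pos: [0.4923, -0.0137, 0.1888]
tcp_rot: [-3.141, -0.018, 0.003]
wrist_force: [-0.7, -0.0, -1.3]
width: 0.325
grip_force: 30.6
shift cm [ 0.35 -0.11 15.48]
turn [-0.     0.002  0.002]
[235.2 132.7] 2090 [0.5507 0.0254 0.024 ]
[315.  132.8] 2103 [ 0.5515 -0.0493  0.024 ]
[157.5 135.8] 2089 [0.5497 0.1028 0.024 ]
[393.  135.7] 2076 [ 0.5525 -0.1267  0.024 ]
```

View pics/w3.png

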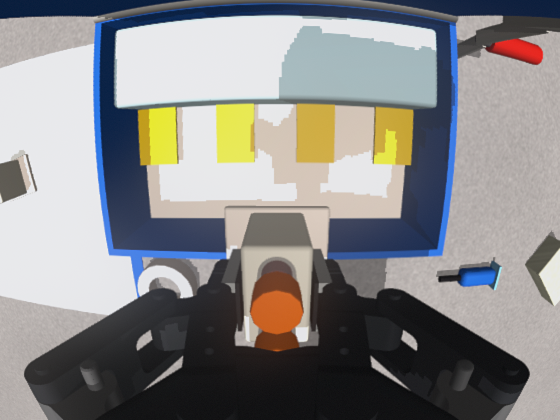

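The wrist view shows the four yellow lips, symmetric about y = -0.012 at x 0.551, so the box pose is confirmed (box x 0.556, yaw 0.012). Lower into the entry bay.

```bash
python3 -m crank '[[[0.35,-0.11,2,0,0,0],[0,0,2,0,0,0],[0,0,2,0,0,0],[0,0,2,0,0,0],[0,0,2,0,0,0],[0,0,2,0,0,0],[0,0,1.5,0,0,0],[0,0,0.8,0,0,0]]]'
python3 -m crank '[[[0,0,0.3,0,0,0],[0,0,0.3,0,0,0],[0,0,0.2,0,0,0],[0,0,0.2,0,0,0],[0,0,0,0,0,0]]]'
python3 - <<'E'
from h import *
go([.4955,-.0125,.035],np.pi/2+.010)
E
```

```text
time: 13.88
tool_pos: [0.4947, -0.0122, 0.0446]
tcp_rot: [-3.141, -0.018, 0.006]
wrist_force: [-0.7, 0.3, -1.9]
width: 0.324
grip_force: 30.6
time: 14.3
tool_pos: [0.4972, -0.0129, 0.0375]
tcp_rot: [3.141, 0.016, 0.002]
wrist_force: [0.0, 0.7, -1.1]
width: 0.322
grip_force: 30.6
shift cm [-0.17 -0.04  0.24]
turn [ 0.    -0.001 -0.   ]
```

```bash
python3 -m crank '[[[0,0,0.2,0,0,0],[0,0,0.1,0,0,0],[0,0,0,0,0,0]]]'
python3 -m crank '[[[0.5,0,0,0,0,0],[0.5,0,0,0,0,0],[0.5,0,0,0,0,0],[0.5,0,0,0,0,0],[0.5,0,0,0,0,0],[0.5,0,0,0,0,0],[0.5,0,0,0,0,0],[0.5,0,0,0,0,0]]]'
python3 - <<'E'
from h import *
cv2.imwrite("pics/w4.png",read_camera("wrist"))
m=camera_model("wrist");print(-m["R"].T@m["t"])
go([.545,-.012,.035],np.pi/2+.012)
E
```

```text
time: 14.55
tool_pos: [0.4972, -0.0129, 0.0348]
tcp_rot: [3.141, 0.015, 0.002]
wrist_force: [-0.7, -0.7, 3.3]
width: 0.326
grip_force: 31.3
time: 15.22
tool_pos: [0.5368, -0.0126, 0.0348]
tcp_rot: [3.141, 0.015, -0.0]
wrist_force: [-3.6, -1.1, 6.5]
width: 0.321
grip_force: 31.6
[ 0.6055833  -0.01216824  0.17638541]
shift cm [ 0.67 -0.05 -0.01]
turn [ 0.    -0.002 -0.002]
```

View pics/w4.png

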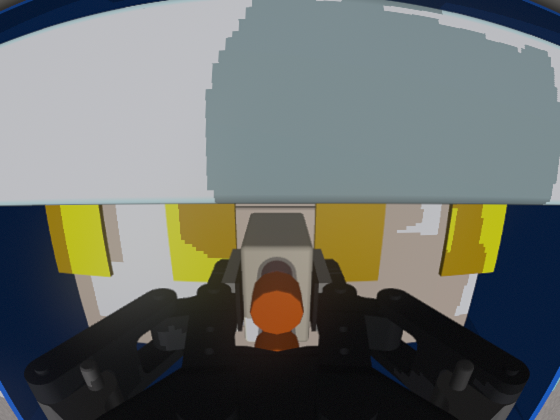

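The rack is under the lips with about 17 mm to go. I'll release, back off, close the fingers and push it home from behind (keeps the camera off the lid).

```bash
python3 -m crank '[[[0,0,0,0,0,0],[0,0,0,0,0,0],[0,0,0,0,0,0],[0,0,0,0,0,0],[-1,0,0,0,0,0],[-1,0,0,0,0,0],[-1,0,0,0,0,0],[-1.1,0,0,0,0,0]]]' 5
python3 -m crank '[[[0,0,0,0,0,0],[0,0,0,0,0,0],[0,0,0,0,0,0],[0,0,0,0,0,0],[0,0,0,0,0,0],[0,0,0,0,0,0],[0,0,0,0,0,0],[0,0,0,0,0,0]]]' 0
python3 -m crank '[[[0.5,0,0,0,0,0],[0.5,0,0,0,0,0],[0.4,0,0,0,0,0],[0.3,0,0,0,0,0],[0.3,0,0,0,0,0],[0.3,0,0,0,0,0],[0,0,0,0,0,0]]]'
```

```text
time: 15.93
tool_pos: [0.4938, -0.0128, 0.0336]
tcp_rot: [-3.141, -0.015, 0.001]
wrist_force: [0.4, -0.6, 0.1]
width: 0.585
grip_force: 0.0
time: 16.6
tool_pos: [0.4957, -0.0128, 0.0338]
tcp_rot: [3.142, 0.016, -0.0]
wrist_force: [0.3, 0.6, 0.4]
width: -0.001
grip_force: 0.0
time: 17.18
tool_pos: [0.519, -0.0126, 0.0339]
tcp_rot: [3.142, 0.015, -0.0]
wrist_force: [-0.5, -0.5, -0.8]
width: -0.0
grip_force: 0.0
```

```bash
for i in 1; do python3 -m crank '[[[0.2,0,0,0,0,0],[0.2,0,0,0,0,0],[0,0,0,0,0,0]]]'; python3 -m crank '[[[0.15,0,0,0,0,0],[0.15,0,0,0,0,0],[0,0,0,0,0,0]]]'; done
python3 - <<'E'
from h import *
cv2.imwrite("pics/w5.png",read_camera("wrist"))
E
```

```text
time: 17.43
tool_pos: [0.5193, -0.0124, 0.0331]
tcp_rot: [-3.141, -0.016, 0.011]
wrist_force: [-8.5, 0.2, 5.3]
width: 0.001
grip_force: 4.2
time: 17.68
tool_pos: [0.5194, -0.0124, 0.0325]
tcp_rot: [-3.141, -0.016, 0.02]
wrist_force: [-15.3, 0.0, 10.9]
width: -0.0
grip_force: 7.4
```

View pics/w5.png

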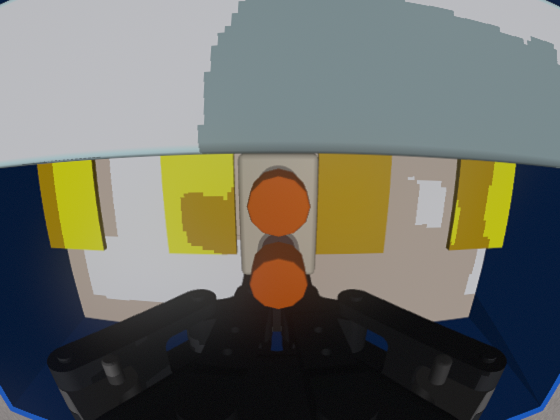

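The rack is home against the coolant block (push reads 15 N and it no longer moves). Now rack B: withdraw and re-look, since it may have been knocked.

```bash
python3 -m crank '[[[-1.2,0,0,0,0,0],[-1,0,0,0,0,0],[0,0,-3,0,0,0],[0,0,-3.5,0,0,0],[0,0,-3.5,0,0,0],[0,0,-3.5,0,0,0],[0,0,-3.5,0,0,0],[0,0,-3,0,0,0]]]'
python3 -m crank '[[[-0.3,-3.2,0,0,0,0],[-0.3,-3.2,0,0,0,0],[-0.3,-3.2,0,0,0,0],[-0.3,-3.2,0,0,0,0],[-0.3,-3.2,0,0,0,0],[-0.3,-3.2,0,0,0,0],[-0.3,-3.2,0,0,0,0],[-0.3,-3.2,0,0,0,0]]]' 8.5
python3 -m crank '[[[-0.3,-3.2,0,0,0,0],[-0.3,-3.2,0,0,0,0],[0,0,0,0,0,0],[0,0,0,0,0,0]]]' 8.5
python3 - <<'E'
from h import *
I=read_camera("wrist");cv2.imwrite("pics/w6.png",I)
g=[(c,a,plane("wrist",c,.081)) for c,a in blobs(I,(5,130,90),(18,255,255),None,60)[0]];print(g)
p=sorted(g,key=lambda t:abs(t[2][0]-.51)+abs(t[2][1]-.324))[:2]
p=sorted([t[2] for t in p],key=lambda t:t[0]);c=(p[0]+p[1])/2;d=p[1]-p[0];y=np.arctan2(d[1],d[0]);print(c,y,np.linalg.norm(d))
go([c[0],c[1],.026],np.pi/2+y)
E
```

```text
time: 18.4
tool_pos: [0.5041, -0.0128, 0.2368]
tcp_rot: [3.141, 0.015, 0.005]
wrist_force: [0.2, 0.1, -0.1]
width: 0.002
grip_force: 0.0
time: 19.07
tool_pos: [0.4767, 0.2446, 0.2341]
tcp_rot: [-3.141, -0.015, -0.002]
wrist_force: [1.0, -0.5, 0.2]
width: 0.995
grip_force: 0.0
time: 19.4
tool_pos: [0.47, 0.3083, 0.2338]
tcp_rot: [-3.142, -0.02, -0.001]
wrist_force: [-0.5, 0.1, -0.4]
width: 0.999
grip_force: 0.0
[(array([99.8, 20.5]), np.int32(1309), array([0.65169391, 0.48543847, 0.081     ])), (array([555.4, 125.6]), np.int32(98), array([ 0.56594181, -0.02414037,  0.081     ])), (array([257. , 141.9]), np.int32(239), array([0.52089311, 0.3248894 , 0.081     ])), (array([553.8, 145.2]), np.int32(96), array([ 0.54205447, -0.0237961 ,  0.081     ])), (array([262.9, 166.2]), np.int32(237), array([0.49873207, 0.31943805, 0.081     ]))]
[0.50981259 0.32216373 0.081     ] 0.2411990241182033 0.022821680587146263
shift cm [ 3.98 -1.47 20.77]
turn [ 0.001 -0.    -0.23 ]
```

Rack B hasn't moved. Grip it.

```bash
python3 -m crank '[[[2,-0.75,2,0,0,0],[1.98,-0.75,2,0,0,0],[0,0,2.3,0,0,-0.115],[0,0,2.4,0,0,-0.115],[0,0,3,0,0,0],[0,0,3,0,0,0],[0,0,3,0,0,0],[0,0,3,0,0,0]]]'
python3 -m crank '[[[0,0,0,0,0,0],[0,0,0,0,0,0],[0,0,0,0,0,0],[0,0,0,0,0,0],[0,0,0,0,0,0],[0,0,0,0,0,0],[0,0,0,0,0,0],[0,0,0,0,0,0]]]' 1.5 30
python3 -m crank '[[[0,0,0,0,0,0],[0,0,-1,0,0,0],[0,0,-3,0,0,0],[0,0,-3,0,0,0],[0,0,-3,0,0,0],[0,0,-3,0,0,0],[0,0,-3,0,0,0],[0,0,-1,0,0,0]]]'
python3 - <<'E'
from h import *
go([.494,.0635,.195],np.pi/2+.012)
E
```

```text
time: 20.12
tool_pos: [0.5106, 0.3205, 0.0259]
tcp_rot: [3.119, 0.373, 0.001]
wrist_force: [0.7, 0.0, -0.1]
width: 0.997
grip_force: 0.0
time: 20.78
tool_pos: [0.5123, 0.3234, 0.0299]
tcp_rot: [-3.117, -0.376, -0.008]
wrist_force: [0.3, -1.4, 7.0]
width: 0.321
grip_force: 31.2
time: 21.45
tool_pos: [0.5124, 0.3238, 0.2034]
tcp_rot: [-3.115, -0.376, -0.013]
wrist_force: [1.1, 0.8, -0.6]
width: 0.325
grip_force: 30.2
shift cm [-7.98 24.85  0.71]
turn [-0.004 -0.008  0.228]
```

```bash
python3 -m crank '[[[-1,3.1,0,0,0,0],[-1,3.1,0,0,0,0],[-1,3.1,0,0,0,0],[-1,3.1,0,0,0,0],[-1,3.1,0,0,0,0],[-1,3.1,0,0,0,0],[-1,3.1,0,0,0,0],[-1,3.15,0,0,0,0]]]'
python3 -m crank '[[[0,0,0,0,0,0.076],[0,0,0,0,0,0.076],[0,0,0,0,0,0.076],[0,0,0,0,0,0],[0,0,0,0,0,0]]]'
python3 - <<'E'
from h import *
go([.494,.0635,.038],np.pi/2+.012)
E
```

```text
time: 22.12
tool_pos: [0.4902, 0.0606, 0.1961]
tcp_rot: [-3.119, -0.377, 0.002]
wrist_force: [0.7, -1.0, -0.3]
width: 0.322
grip_force: 30.2
time: 22.53
tool_pos: [0.4908, 0.0618, 0.1962]
tcp_rot: [3.141, 0.022, -0.002]
wrist_force: [0.7, 0.0, -1.9]
width: 0.318
grip_force: 30.4
shift cm [ 0.34 -0.16 15.82]
turn [0.    0.001 0.002]
```

```bash
python3 -m crank '[[[0.3,-0.16,2,0,0,0],[0,0,2,0,0,0],[0,0,2,0,0,0],[0,0,2,0,0,0],[0,0,2,0,0,0],[0,0,2,0,0,0],[0,0,1.7,0,0,0],[0,0,1.0,0,0,0]]]'
python3 -m crank '[[[0,0,0.3,0,0,0],[0,0,0.3,0,0,0],[0,0,0.2,0,0,0],[0,0,0.1,0,0,0],[0,0,0,0,0,0]]]'
```

```text
time: 23.2
tool_pos: [0.4925, 0.0638, 0.0475]
tcp_rot: [3.141, 0.023, -0.006]
wrist_force: [-0.5, -0.4, -1.4]
width: 0.318
grip_force: 30.4
time: 23.62
tool_pos: [0.4951, 0.0636, 0.0417]
tcp_rot: [-3.141, -0.019, -0.002]
wrist_force: [0.0, -0.1, -0.4]
width: 0.32
grip_force: 30.4
```

Run:
```python
from h import *
go([.494,.0635,.038],np.pi/2+.012)
```

```text
shift cm [-0.11  0.01  0.37]
turn [-0.    -0.002  0.   ]
```

```bash
python3 -m crank '[[[0,0,0.2,0,0,0],[0,0,0.15,0,0,0],[0,0,0.1,0,0,0],[0,0,0,0,0,0]]]'
python3 -m crank '[[[0.5,0,0,0,0,0],[0.5,0,0,0,0,0],[0.5,0,0,0,0,0],[0.5,0,0,0,0,0],[0.5,0,0,0,0,0],[0.5,0,0,0,0,0],[0.5,0,0,0,0,0],[0.5,0,0,0,0,0]]]'
python3 - <<'E'
from h import *
cv2.imwrite("pics/w7.png",read_camera("wrist"))
E
```

```text
time: 23.95
tool_pos: [0.495, 0.0636, 0.0379]
tcp_rot: [-3.141, -0.019, -0.001]
wrist_force: [-3.8, -0.6, 8.0]
width: 0.324
grip_force: 31.6
time: 24.62
tool_pos: [0.5338, 0.0641, 0.038]
tcp_rot: [-3.141, -0.019, 0.003]
wrist_force: [-7.0, 0.1, 12.8]
width: 0.325
grip_force: 32.3
```

View pics/w7.png

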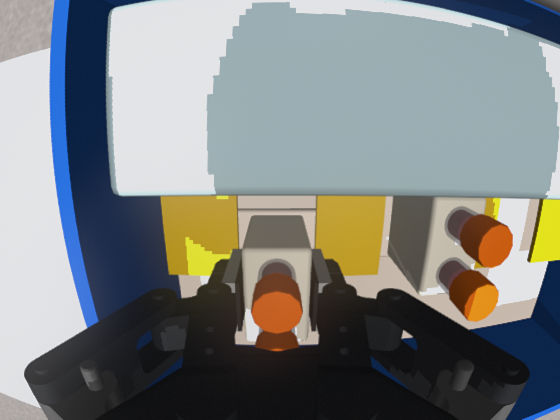

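Rack B's flange is under the left lane's lips, and rack A is still home in the middle lane. Push B home the same way.

```bash
python3 -m crank '[[[0,0,0,0,0,0],[0,0,0,0,0,0],[0,0,0,0,0,0],[0,0,0,0,0,0],[-1,0,0.1,0,0,0],[-1,0,0.1,0,0,0],[-1,0,0,0,0,0],[-1,0,0,0,0,0]]]' 5
python3 -m crank '[[[0,0,0,0,0,0],[0,0,0,0,0,0],[0,0,0,0,0,0],[0,0,0,0,0,0],[0,0,0,0,0,0],[0,0,0,0,0,0],[0,0,0,0,0,0],[0,0,0,0,0,0]]]' 0
python3 -m crank '[[[0.5,0,0,0,0,0],[0.5,0,0,0,0,0],[0.4,0,0,0,0,0],[0.4,0,0,0,0,0],[0.4,0,0,0,0,0],[0.3,0,0,0,0,0],[0,0,0,0,0,0]]]'
python3 -m crank '[[[0.2,0,0,0,0,0],[0.2,0,0,0,0,0],[0,0,0,0,0,0],[0,0,0,0,0,0]]]'
python3 -m crank '[[[0.15,0,0,0,0,0],[0,0,0,0,0,0],[0,0,0,0,0,0]]]'
```

```text
time: 25.33
tool_pos: [0.4924, 0.0634, 0.0339]
tcp_rot: [3.141, 0.019, -0.002]
wrist_force: [0.4, -0.2, -0.1]
width: 0.584
grip_force: 0.0
time: 26.0
tool_pos: [0.4945, 0.0635, 0.0344]
tcp_rot: [3.142, 0.018, -0.0]
wrist_force: [0.6, 0.1, -0.4]
width: 0.002
grip_force: 0.0
time: 26.58
tool_pos: [0.5183, 0.0638, 0.0341]
tcp_rot: [3.141, 0.018, -0.006]
wrist_force: [-4.5, -0.3, 3.0]
width: -0.0
grip_force: 2.0
time: 26.92
tool_pos: [0.5186, 0.0637, 0.0333]
tcp_rot: [3.141, 0.019, -0.016]
wrist_force: [-12.8, -0.3, 6.7]
width: 0.003
grip_force: 6.1
time: 27.17
tool_pos: [0.5186, 0.0638, 0.033]
tcp_rot: [3.141, 0.019, -0.021]
wrist_force: [-15.3, -0.6, 10.7]
width: 0.001
grip_force: 7.7
```

```bash
python3 -m crank '[[[-1.2,0,0,0,0,0],[-1,0,0,0,0,0],[0,0,-3,0,0,0],[0,0,-3.5,0,0,0],[0,0,-3.5,0,0,0],[0,0,-3.5,0,0,0],[0,0,-3.5,0,0,0],[0,0,-3,0,0,0]]]'
python3 -m crank '[[[-1,1.2,-3.2,0,0,0],[-1,1.2,-3.2,0,0,0],[-1,1.2,-3.2,0,0,0],[-1,1.2,-3.2,0,0,0],[-1,1.2,-3.2,0,0,0],[0,1.5,-1,0,0,0],[0,0,0,0,0,0],[0,0,0,0,0,0]]]' 8.5
python3 - <<'E'
from h import *
I=read_camera("wrist");cv2.imwrite("pics/w8.png",I)
print([(c,a,plane("wrist",c,.09).round(4)) for c,a in blobs(I,(5,130,90),(18,255,255),None,60)[0]])
I=read_camera("scene");print([(c,a,plane("scene",c,.115).round(3)) for c,a in blobs(I,(0,150,60),(6,255,255),(200,200,260,260))[0]])
go([.608,-.011,.42],np.pi/2+.012)
E
```

```text
time: 27.83
tool_pos: [0.5034, 0.0637, 0.2374]
tcp_rot: [-3.141, -0.019, -0.006]
wrist_force: [-0.2, 0.0, 0.0]
width: 0.002
grip_force: 0.0
time: 28.5
tool_pos: [0.454, -0.0123, 0.4052]
tcp_rot: [-3.142, -0.016, -0.005]
wrist_force: [0.4, 0.5, 0.2]
width: 0.998
grip_force: 0.0
[(array([ 4.5, 74.6]), np.int32(159), array([0.6447, 0.481 , 0.09  ])), (array([222.7,  94.3]), np.int32(108), array([0.5627, 0.064 , 0.09  ])), (array([277.3,  93.1]), np.int32(102), array([ 0.5638, -0.0118,  0.09  ])), (array([222.8, 110.3]), np.int32(100), array([0.54  , 0.0637, 0.09  ])), (array([277.3, 109.3]), np.int32(95), array([ 0.541 , -0.0121,  0.09  ]))]
[(array([232.7, 248.8]), np.int32(77), array([ 0.633, -0.197,  0.115]))]
shift cm [15.47  0.13 -1.75]
turn [-0.001  0.002 -0.   ]
```

View pics/w8.png

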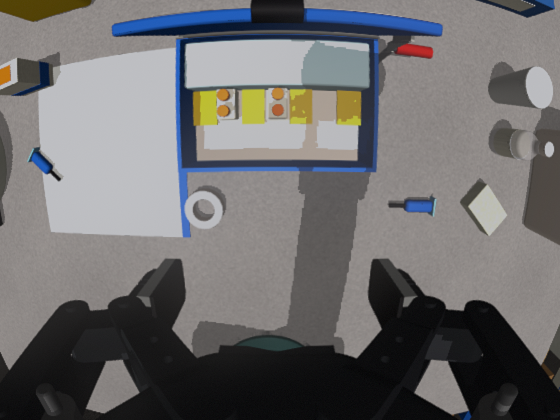

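Both racks are home (cap centres at x ≈ 0.552, at the stop) and the stay is still locked, with the knob at (415,50). Next, pinch the handle and lift the lid to about 1.54.

```bash
python3 -m crank '[[[2,0,-0.5,0,0,0],[2.5,0,-0.5,0,0,0],[3,0,-0.5,0,0,0],[3,0,-0.3,0,0,0],[3,0.1,0,0,0,0],[1.5,0,0,0,0,0],[0.4,0,0,0,0,0],[0,0,0,0,0,0]]]'
python3 -m crank '[[[0,0,1.5,0,0,0],[0,0,2,0,0,0],[0,0,2,0,0,0],[0,0,2,0,0,0],[0,0,2,0,0,0],[0,0,2,0,0,0],[0,0,0,0,0,0]]]'
python3 - <<'E'
from h import *
go([.608,-.011,.304],np.pi/2+.012)
E
```

```text
time: 29.27
tool_pos: [0.608, -0.0102, 0.4191]
tcp_rot: [-3.141, -0.02, 0.008]
wrist_force: [-0.5, -0.1, 0.4]
width: 0.994
grip_force: 0.0
time: 29.85
tool_pos: [0.6037, -0.0105, 0.3018]
tcp_rot: [-3.141, -0.019, 0.015]
wrist_force: [-1.0, -0.1, -1.0]
width: 0.991
grip_force: 0.0
shift cm [ 0.43  0.05 -0.23]
turn [-0.001  0.01   0.   ]
```

```bash
python3 -m crank '[[[0.2,0,-0.1,0,0,0],[0,0,0,0,0,0],[0,0,0,0,0,0]]]'
python3 -m crank '[[[0,0,0,0,0,0],[0,0,0,0,0,0],[0,0,0,0,0,0],[0,0,0,0,0,0],[0,0,0,0,0,0],[0,0,0,0,0,0],[0,0,0,0,0,0],[0,0,0,0,0,0]]]' 2 35
python3 -m crank '[[[0,0,0,0,0,0],[0.7,0,-0.13,0,0,0],[0.8,0,-0.12,0,0,0],[0.8,0,-0.1,0,0,0],[0.8,0,-0.08,0,0,0],[0.8,0,-0.05,0,0,0],[0.8,0,-0.03,0,0,0],[0,0,0,0,0,0]]]'
```

```text
time: 30.1
tool_pos: [0.6105, -0.011, 0.3107]
tcp_rot: [3.141, 0.019, 0.005]
wrist_force: [-0.1, 0.5, 0.3]
width: 0.995
grip_force: 0.0
time: 30.77
tool_pos: [0.6099, -0.011, 0.309]
tcp_rot: [-3.141, -0.019, -0.001]
wrist_force: [-1.5, 1.0, 3.5]
width: 0.409
grip_force: 36.7
time: 31.43
tool_pos: [0.6587, -0.0104, 0.3133]
tcp_rot: [-3.141, -0.019, -0.002]
wrist_force: [-1.9, 0.9, 4.6]
width: 0.408
grip_force: 36.1
```

```bash
python3 -m crank '[[[0,0,0,0,0,0],[0,0,0,0,0,0],[0,0,0,0,0,0],[0,0,0,0,0,0],[0,0,-1.5,0,0,0],[0,0,-3,0,0,0],[0,0,-3,0,0,0],[0,0,-3,0,0,0]]]' 8.5
python3 - <<'E'
from h import *
r={}
for n,b in(("scene",(200,200,260,265)),("side",(300,130,420,260))):
    I=read_camera(n);cv2.imwrite(f"pics/z_{n}.png",I)
    g,k,l=blobs(I,(0,150,60),(6,255,255),b);print(n,[(c,a,plane(n,c,.115).round(3)) for c,a in g])
    c,a=max(g,key=lambda t:t[1]);r[n]=c
    i=l==l[int(round(c[1])),int(round(c[0]))];P=cv2.minAreaRect(np.argwhere(i)[:,::-1].astype(np.float32));print(P)
print(cross("scene",r["scene"],"side",r["side"]))
E
```

```text
time: 32.1
tool_pos: [0.6562, -0.0106, 0.4189]
tcp_rot: [3.142, 0.018, -0.002]
wrist_force: [-0.2, -0.0, -0.4]
width: 0.995
grip_force: 0.0
scene [(array([233.7, 251.8]), np.int32(69), array([ 0.644, -0.197,  0.115]))]
((233.5701446533203, 251.79638671875), (4.170571327209473, 17.085887908935547), 70.34617614746094)
side [(array([341.9, 171.9]), np.int32(16), array([ 0.649, -0.22 ,  0.115]))]
((341.5, 172.0), (4.0, 3.0), 90.0)
(array([ 0.64226804, -0.20616562,  0.12046358]), np.float64(0.018448074122337895))
```

The lid stands at ~1.545 with the knob around (0.646, -0.20, 0.115). Next, move behind the knob with closed fingers, leaning outward to clear the lid edge.

```bash
python3 -m crank '[[[0.3,2,0,0,0,0],[0.5,3,0,0,0,0],[0.6,3,0,0,0,0],[0.7,3,0,0,0,0],[0.7,3,0,0,0,0],[0.7,3,0,0,0,0],[0.3,2,0,0,0,0],[0,0,0,0,0,0]]]' 0
python3 -m crank '[[[0,0,0,0.1,0,0],[0,0,0,0.1,0,0],[0,0,0,0.1,0,0],[0,0,0,0,0,0],[0,0,0,0,0,0]]]'
python3 - <<'E'
from h import *
go([.693,-.202,.20]);go([.693,-.202,.097])
cv2.imwrite("pics/w9.png",read_camera("wrist"))
E
```

```text
time: 32.87
tool_pos: [0.6967, -0.2048, 0.4163]
tcp_rot: [3.14, 0.012, -0.004]
wrist_force: [-0.7, -0.2, 0.2]
width: 0.003
grip_force: 0.0
time: 33.28
tool_pos: [0.6965, -0.2011, 0.4165]
tcp_rot: [-2.842, -0.013, 0.006]
wrist_force: [0.4, 0.8, 0.3]
width: -0.001
grip_force: 0.0
shift cm [-0.29  6.46 20.66]
shift cm [-0.27  9.5  30.5 ]
```

View pics/w9.png

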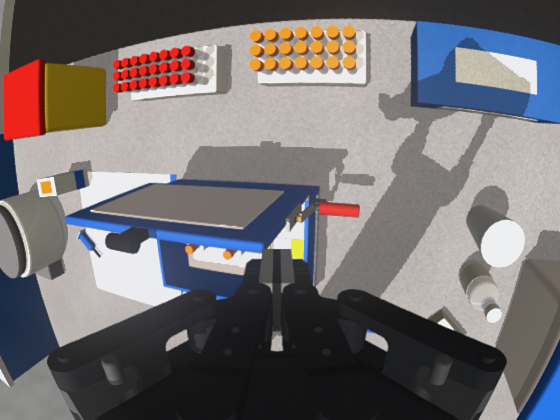

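The wrist view shows the lid standing and the red knob spanning (320,209)–(359,211), unobstructed.

Run:
```python
from h import *
I=cv2.imread("pics/w9.png")
g,k,l=blobs(I,(0,150,60),(6,255,255),(300,190,380,230),30)
for c,a in g: print(c,a,plane("wrist",c,.115).round(4))
xs=np.argwhere(k)[:,1];print([plane("wrist",p,.115).round(4) for p in((xs.min(),209),(xs.max(),211))])
```

```text
[338.9 209.4] 432 [ 0.6473 -0.199   0.115 ]
[array([ 0.6454, -0.1723,  0.115 ]), array([ 0.6475, -0.2259,  0.115 ])]
```

```bash
python3 -m crank '[[[0,0.95,3.05,0,0,0],[0,0.95,3.05,0,0,0],[0,0.95,3.05,0,0,0],[0,0.95,3.05,0,0,0],[0,0.95,3.05,0,0,0],[0,0.95,3.05,0,0,0],[0,0.95,3.05,0,0,0],[0,0,0,0,0,0]]]'
python3 -m crank '[[[0,0.95,3.05,0,0,0],[0,0.9,3,0,0,0],[0,0.5,2,0,0,0],[0,0,0,0,0,0],[0,0,0,0,0,0]]]'
python3 - <<'E'
from h import *
go([.673,-.202,.100]);print(read_state()["wrist_force"])
E
```

```text
time: 34.0
tool_pos: [0.693, -0.1968, 0.1869]
tcp_rot: [-2.839, -0.019, 0.02]
wrist_force: [-1.2, 0.7, -1.3]
width: -0.0
grip_force: 0.0
time: 34.42
tool_pos: [0.6971, -0.1977, 0.1118]
tcp_rot: [-2.842, -0.019, 0.004]
wrist_force: [1.2, -0.4, 0.2]
width: -0.001
grip_force: 0.0
shift cm [-2.41  0.73  1.02]
[ 1.21560512 -0.38458968  0.15734871]
```

```bash
cat > kn.py <<'E'
from h import *
s=read_state();print("tcp",s["tool_pos"].round(4),"f",s["wrist_force"].round(1))
I=read_camera("scene");print([(c,a,plane("scene",c,.115).round(4)) for c,a in blobs(I,(0,150,60),(6,255,255),(195,190,265,275))[0]])
I=read_camera("wrist");print("w",[(c,a,plane("wrist",c,.115).round(4)) for c,a in blobs(I,(0,150,50),(6,255,255),None,100)[0]])
E
python3 -m crank '[[[-0.5,0.4,1,0,0,0],[-0.6,0.1,0,0,0,0],[-0.6,0,0,0,0,0],[-0.4,0,0,0,0,0],[0,0,0,0,0,0]]]'
python3 kn.py
python3 -m crank '[[[-0.25,0,0,0,0,0],[-0.25,0,0,0,0,0],[0,0,0,0,0,0]]]'
python3 kn.py
```

```text
time: 34.83
tool_pos: [0.6753, -0.2017, 0.1012]
tcp_rot: [-2.842, -0.016, 0.001]
wrist_force: [0.3, 0.6, 0.2]
width: 0.0
grip_force: 0.0
tcp [ 0.6753 -0.2017  0.1012] f [0.3 0.6 0.2]
[]
w [(array([ 5.9, 20.8]), np.int32(514), array([0.8404, 0.0141, 0.115 ])), (array([276.5, 341.5]), np.int32(245), array([ 0.6434, -0.2072,  0.115 ]))]
time: 35.18
tool_pos: [0.6706, -0.2014, 0.1]
tcp_rot: [-2.841, -0.017, 0.003]
wrist_force: [-1.3, -0.3, 1.2]
width: 0.0
grip_force: 0.0
tcp [ 0.6706 -0.2014  0.1   ] f [-1.3 -0.3  1.2]
[]
w [(array([ 5.8, 17.3]), np.int32(438), array([0.8376, 0.0133, 0.115 ])), (array([276.6, 339. ]), np.int32(183), array([ 0.6406, -0.2072,  0.115 ]))]
```

```bash
python3 -m crank '[[[-0.15,0,0,0,0,0],[0,0,0,0,0,0],[0,0,0,0,0,0],[0,0,0,0,0,0]]]';python3 -m crank '[[[-0.15,0,0,0,0,0],[0,0,0,0,0,0],[0,0,0,0,0,0],[0,0,0,0,0,0]]]';python3 -m crank '[[[-0.15,0,0,0,0,0],[0,0,0,0,0,0],[0,0,0,0,0,0],[0,0,0,0,0,0]]]';python3 -m crank '[[[-0.15,0,0,0,0,0],[0,0,0,0,0,0],[0,0,0,0,0,0],[0,0,0,0,0,0]]]'|sed -n 2,4p
python3 - <<'E'
from h import *
I=read_camera("side");g=blobs(I,(0,150,60),(6,255,255),(280,130,420,260),3)[0];print(g)
E
```

```text
time: 35.62
tool_pos: [0.6695, -0.2013, 0.0999]
tcp_rot: [-2.842, -0.017, 0.003]
wrist_force: [-0.4, 0.4, 0.1]
width: 0.002
grip_force: 0.0
time: 35.95
tool_pos: [0.668, -0.2013, 0.1]
tcp_rot: [-2.842, -0.017, 0.002]
wrist_force: [0.2, -0.7, 0.0]
width: -0.003
grip_force: 0.0
time: 36.28
tool_pos: [0.6665, -0.2014, 0.1]
tcp_rot: [-2.842, -0.017, 0.002]
wrist_force: [-0.3, 1.1, 0.5]
width: -0.001
grip_force: 0.0
tool_pos: [0.665, -0.2014, 0.1]
tcp_rot: [-2.842, -0.017, 0.002]
wrist_force: [-0.0, -0.0, -0.1]
[(array([343.2, 172.4]), np.int32(5))]
```

```bash
python3 -m crank '[[[-0.2,0,0,0,0,0],[-0.2,0,0,0,0,0],[-0.2,0,0,0,0,0],[-0.2,0,0,0,0,0],[0,0,0,0,0,0]]]'; python3 -m crank '[[[-0.2,0,0,0,0,0],[-0.2,0,0,0,0,0],[-0.2,0,0,0,0,0],[-0.2,0,0,0,0,0],[0,0,0,0,0,0],[0,0,0,0,0,0]]]'
python3 -m crank '[[[0.5,0,0,0,0,0],[1,0,0,0,0,0],[1.5,0,0,0,0,0],[1.5,0,0,0,0,0],[0,0,-3,0,0,0],[0,0,-3,0,0,0],[0,0,-3,0,0,0],[0,0,-3,0,0,0]]]'
python3 -m crank '[[[0,0,-3,0,0,0],[0,0,-3,0,0,0],[0,0,-3,0,0,0],[0,0,-3,0,0,0],[0,0,0,0,0,0]]]'
python3 kn.py
python3 - <<'E'
from h import *
cv2.imwrite("pics/w10.png",read_camera("wrist"))
E
```

```text
time: 37.08
tool_pos: [0.6564, -0.2014, 0.0999]
tcp_rot: [-2.841, -0.016, 0.003]
wrist_force: [-0.1, -0.2, -0.3]
width: 0.001
grip_force: 0.0
time: 37.58
tool_pos: [0.6489, -0.2016, 0.1]
tcp_rot: [-2.842, -0.017, 0.003]
wrist_force: [-1.1, -0.2, -0.0]
width: 0.002
grip_force: 0.0
time: 38.25
tool_pos: [0.6954, -0.2365, 0.2156]
tcp_rot: [-2.841, -0.017, 0.003]
wrist_force: [1.0, 0.2, -0.9]
width: 0.002
grip_force: 0.0
time: 38.67
tool_pos: [0.6977, -0.2746, 0.3378]
tcp_rot: [-2.848, -0.018, -0.014]
wrist_force: [-0.3, 0.0, 2.9]
width: -0.003
grip_force: 0.0
tcp [ 0.6977 -0.2746  0.3378] f [-0.3  0.   2.9]
[(array([231.2, 246.2]), np.int32(71), array([ 0.6233, -0.198 ,  0.115 ]))]
w [(array([90.9, 66.8]), np.int32(1395), array([0.8655, 0.0958, 0.115 ])), (array([90.7, 86.4]), np.int32(696), array([0.8338, 0.0953, 0.115 ])), (array([269.5, 239.8]), np.int32(550), array([ 0.6255, -0.1991,  0.115 ]))]
```

View pics/w10.png

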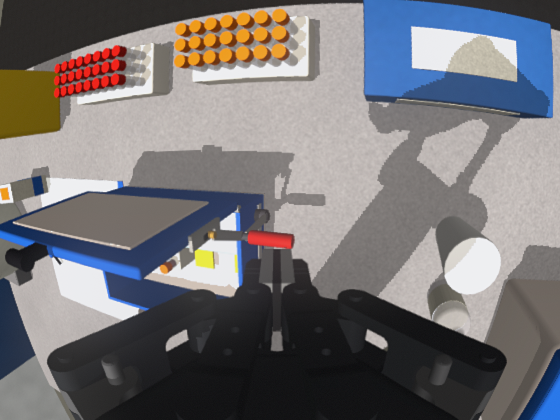

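Run:
```python
from h import *
go([.656,-.0105,.42],np.pi/2+.012)
```

```text
shift cm [ -3.64 -27.71  -0.94]
turn [-0.3   -0.001 -0.   ]
```

The lid still stands and the knob has folded ~21 mm to the front, now at (270,239). Return to the handle.

```bash
python3 -m crank '[[[0,-0.9,-3,0,0,0],[0,-0.9,-3,0,0,0],[0,-0.9,-3,0,0,0],[-0.4,-2.77,0.89,0,0,0],[-0.4,-2.77,0.89,0,0,0],[-0.4,-2.77,0.89,0,0,0],[-0.4,-2.77,0.89,0,0,0],[-0.4,-2.77,0.89,0,0,0]]]' 8.5
python3 -m crank '[[[-0.4,-2.77,0.89,0,0,0],[-0.4,-2.77,0.89,0,0,0],[-0.4,-2.77,0.89,0,0,0],[-0.4,-2.77,0.89,0,0,0],[0,0,0,-0.1,0,0],[0,0,0,-0.1,0,0],[0,0,0,-0.1,0,0],[0,0,0,0,0,0]]]'
python3 - <<'E'
from h import *
go([.656,-.0105,.42],np.pi/2+.012)
I=read_camera("wrist");print([(c,a) for c,a in blobs(I,(0,0,0),(179,255,45),(200,100,360,300),80)[0]])
cv2.imwrite("pics/w11.png",I)
I=read_camera("scene");print([(c,a,plane("scene",c,.113).round(4)) for c,a in blobs(I,(0,150,60),(6,255,255),(195,190,265,275))[0]])
E
```

```text
time: 39.48
tool_pos: [0.6725, -0.1256, 0.4187]
tcp_rot: [-2.84, -0.016, 0.008]
wrist_force: [0.2, -0.4, 0.2]
width: 0.993
grip_force: 0.0
time: 40.15
tool_pos: [0.6553, -0.0071, 0.4187]
tcp_rot: [3.14, 0.028, -0.004]
wrist_force: [-0.4, 0.3, 0.8]
width: 0.998
grip_force: 0.0
shift cm [ 0.06  0.34 -0.13]
turn [0.001 0.002 0.006]
[]
[(array([231.2, 246.2]), np.int32(71), array([ 0.6224, -0.1979,  0.113 ]))]
```

```bash
python3 -m crank '[[[0.05,0.34,1,0,0,0],[0.1,0,2,0,0,0],[0,0,2,0,0,0],[0,0,2,0,0,0],[0,0,2,0,0,0],[0,0,1.6,0,0,0],[0,0,0,0,0,0]]]'
python3 -m crank '[[[0,0,0,0,0,0],[0,0,0,0,0,0],[0,0,0,0,0,0],[0,0,0,0,0,0],[0,0,0,0,0,0],[0,0,0,0,0,0],[0,0,0,0,0,0],[0,0,0,0,0,0]]]' 2 40
python3 - <<'E'
import numpy as np
def t(a):
    a=np.array(a);x=-22.8*np.cos(a)+.6*np.sin(a);z=22.8*np.sin(a)+.6*np.cos(a)
    print(",".join([f"[{u:.2f},0,{-v:.2f},0,0,0]" for u,v in zip(np.diff(x),np.diff(z))]))
a=np.linspace(1.54,0,33)
for i in range(0,32,8):t(a[i:i+9])
E
```

```text
time: 40.83
tool_pos: [0.6545, -0.0167, 0.3075]
tcp_rot: [-3.14, -0.014, 0.016]
wrist_force: [-0.1, -0.4, -0.6]
width: 0.992
grip_force: 0.0
time: 41.5
tool_pos: [0.6585, -0.0105, 0.3175]
tcp_rot: [-3.134, -0.02, -0.008]
wrist_force: [0.0, 10.0, 3.0]
width: 0.41
grip_force: 42.2
[-1.10,0,0.03,0,0,0],[-1.09,0,0.08,0,0,0],[-1.09,0,0.14,0,0,0],[-1.08,0,0.19,0,0,0],[-1.07,0,0.24,0,0,0],[-1.06,0,0.29,0,0,0],[-1.04,0,0.34,0,0,0],[-1.03,0,0.39,0,0,0]
[-1.01,0,0.44,0,0,0],[-0.98,0,0.49,0,0,0],[-0.96,0,0.54,0,0,0],[-0.93,0,0.58,0,0,0],[-0.90,0,0.63,0,0,0],[-0.87,0,0.67,0,0,0],[-0.84,0,0.71,0,0,0],[-0.80,0,0.75,0,0,0]
[-0.77,0,0.79,0,0,0],[-0.73,0,0.82,0,0,0],[-0.69,0,0.86,0,0,0],[-0.64,0,0.89,0,0,0],[-0.60,0,0.92,0,0,0],[-0.56,0,0.95,0,0,0],[-0.51,0,0.97,0,0,0],[-0.46,0,1.00,0,0,0]
[-0.41,0,1.02,0,0,0],[-0.37,0,1.04,0,0,0],[-0.31,0,1.05,0,0,0],[-0.26,0,1.07,0,0,0],[-0.21,0,1.08,0,0,0],[-0.16,0,1.09,0,0,0],[-0.11,0,1.09,0,0,0],[-0.06,0,1.10,0,0,0]
```

```bash
python3 -m crank '[[[0,-0.5,0,0,0,0],[0,0,0,0,0,0]]]'
python3 -m crank '[[[-1.10,0,0.03,0,0,0],[-1.09,0,0.08,0,0,0],[-1.09,0,0.14,0,0,0],[-1.08,0,0.19,0,0,0],[-1.07,0,0.24,0,0,0],[-1.06,0,0.29,0,0,0],[-1.04,0,0.34,0,0,0],[-1.03,0,0.39,0,0,0]]]'
python3 kn.py
```

```text
time: 41.67
tool_pos: [0.6585, -0.0104, 0.3174]
tcp_rot: [3.139, 0.019, 0.008]
wrist_force: [-0.5, -2.8, 4.2]
width: 0.411
grip_force: 42.3
time: 42.33
tool_pos: [0.5729, -0.0114, 0.3013]
tcp_rot: [3.14, 0.018, 0.011]
wrist_force: [-2.2, -2.8, 7.2]
width: 0.408
grip_force: 45.2
tcp [ 0.5729 -0.0114  0.3013] f [-2.2 -2.8  7.2]
[(array([228.1, 239.1]), np.int32(67), array([ 0.5968, -0.1985,  0.115 ]))]
w []
```

Lid is at ~1.16 with the knob folding forward freely. Continue lowering.

```bash
python3 -m crank '[[[-1.01,0,0.44,0,0,0],[-0.98,0,0.49,0,0,0],[-0.96,0,0.54,0,0,0],[-0.93,0,0.58,0,0,0],[-0.90,0,0.63,0,0,0],[-0.87,0,0.67,0,0,0],[-0.84,0,0.71,0,0,0],[-0.80,0,0.75,0,0,0]]]'
python3 -m crank '[[[-0.77,0,0.79,0,0,0],[-0.73,0,0.82,0,0,0],[-0.69,0,0.86,0,0,0],[-0.64,0,0.89,0,0,0],[-0.60,0,0.92,0,0,0],[-0.56,0,0.95,0,0,0],[-0.51,0,0.97,0,0,0],[-0.46,0,1.00,0,0,0]]]'
python3 kn.py
```

```text
time: 43.1
tool_pos: [0.4981, -0.0123, 0.252]
tcp_rot: [3.14, 0.019, 0.002]
wrist_force: [-6.7, -2.2, 8.2]
width: 0.41
grip_force: 47.0
time: 43.77
tool_pos: [0.4475, -0.0129, 0.1776]
tcp_rot: [3.14, 0.019, -0.004]
wrist_force: [-5.3, -0.8, 2.3]
width: 0.409
grip_force: 46.4
tcp [ 0.4475 -0.0129  0.1776] f [-5.3 -0.8  2.3]
[(array([225.4, 235.6]), np.int32(58), array([ 0.5822, -0.2021,  0.115 ]))]
w []
```

```bash
python3 -m crank '[[[-0.41,0,1.02,0,0,0],[-0.37,0,1.04,0,0,0],[-0.31,0,1.05,0,0,0],[-0.26,0,1.07,0,0,0],[-0.21,0,1.08,0,0,0],[-0.16,0,1.09,0,0,0],[-0.11,0,0.9,0,0,0],[-0.06,0,0.7,0,0,0]]]'
python3 -m crank '[[[0,0,0.3,0,0,0],[0,0,0.3,0,0,0],[0,0,0.3,0,0,0],[0,0,0,0,0,0],[0,0,0,0,0,0]]]'
python3 kn.py
```

```text
time: 44.53
tool_pos: [0.429, -0.013, 0.0972]
tcp_rot: [3.14, 0.019, -0.004]
wrist_force: [-4.6, -3.6, 0.6]
width: 0.411
grip_force: 45.5
time: 44.95
tool_pos: [0.4312, -0.0131, 0.0939]
tcp_rot: [3.14, 0.019, -0.0]
wrist_force: [-17.1, -1.8, 33.1]
width: 0.409
grip_force: 50.5
tcp [ 0.4312 -0.0131  0.0939] f [-17.1  -1.8  33.1]
[(array([226.2, 240.6]), np.int32(63), array([ 0.5993, -0.2056,  0.115 ]))]
w []
```

The lid is shut: the knob is exactly at its initial pixel and the downward press reads 33 N. Relax, release, retreat, check.

```bash
python3 -m crank '[[[0,0,-0.2,0,0,0],[0,0,-0.1,0,0,0],[0,0,0,0,0,0]]]'
python3 -m crank '[[[0,0,0,0,0,0],[0,0,0,0,0,0],[0,0,0,0,0,0],[0,0,0,0,0,0],[0,0,0,0,0,0],[-0.2,0,-1.5,0,0,0],[-0.3,0,-3,0,0,0],[0,0,-3,0,0,0]]]' 8.5
python3 -m crank '[[[0,0,-3,0,0,0],[0,0,-3,0,0,0],[0,0,-3,0,0,0],[0,0,-2,0,0,0],[0,0,0,0,0,0],[0,0,0,0,0,0],[0,0,0,0,0,0],[0,0,0,0,0,0]]]'
python3 kn.py
python3 - <<'E'
from h import *
I=read_camera("wrist")
h=cv2.cvtColor(I,cv2.COLOR_BGR2HSV);k=cv2.inRange(h,(100,120,60),(125,255,255))
n,l,s,c=cv2.connectedComponentsWithStats(k);i=max(range(1,n),key=lambda j:s[j][4]);print(s[i])
ys,xs=np.where(l==i);b=ys.max();
for x in(xs[ys>b-6].min(),xs[ys>b-6].max()):
    print(plane("wrist",(x,ys[np.where(xs==x)].max()),.106).round(4))
print(I[180:200:4,276].mean(1) if 0 else "", read_state()["wrist_force"])
E
```

```text
time: 45.3
tool_pos: [0.4311, -0.0131, 0.0942]
tcp_rot: [3.14, 0.019, 0.002]
wrist_force: [-6.3, -2.5, 11.1]
width: 0.409
grip_force: 48.0
time: 45.97
tool_pos: [0.4232, -0.0122, 0.1659]
tcp_rot: [-3.141, -0.019, 0.008]
wrist_force: [0.3, 0.2, -1.1]
width: 0.994
grip_force: 0.0
time: 46.63
tool_pos: [0.4242, -0.0123, 0.2748]
tcp_rot: [-3.141, -0.019, 0.005]
wrist_force: [-0.8, -0.4, -0.3]
width: 0.992
grip_force: 0.0
tcp [ 0.4242 -0.0123  0.2748] f [-0.8 -0.4 -0.3]
[(array([226.4, 240.6]), np.int32(65), array([ 0.5996, -0.2051,  0.115 ]))]
w [(array([435.1,  81.9]), np.int32(241), array([ 0.5422, -0.1675,  0.115 ]))]
[  135     0   285   247 14417]
[0.3662 0.115  0.106 ]
[0.3654 0.1058 0.106 ]
 [0.03161134 0.33396108 0.52171103]
```

Run:
```python
from h import *
S=read_camera("side")
for n,I in(("0",cv2.imread("pics/side0.png")),("now",S)):
    print(n,blobs(I,(0,0,165),(179,60,255),(235,175,325,222),300)[0])
W=read_camera("wrist")
for n,I in(("0",cv2.imread("pics/w0.png")),("now",W)):
    k=cv2.inRange(cv2.cvtColor(I,cv2.COLOR_BGR2HSV),(100,120,60),(125,255,255))
    print(n,[np.where(k[100:,x])[0].max()+100 for x in(180,220,330,400)])
print(finish_job())
```

```text
0 [(array([283.4, 200. ]), np.int32(2209))]
now [(array([275.3, 200.8]), np.int32(1729))]
0 [np.int64(159), np.int64(158), np.int64(158), np.int64(160)]
now [np.int64(161), np.int64(160), np.int64(159), np.int64(161)]
the job is handed in; nothing more can be done
None
```

I packed both racks that were present fully home (left and middle lanes), folded the stay and shut the lid gently. I handed the job in at about 47 s; no verdict came back, but my last pictures showed the lid shut and the knob back where it started.

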